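# Index the vial feeder three places

## Task

Advance the vial feeder by exactly three places: press its lever by the thumb pad all the way down three times, letting it spring right back up after each press, so that the one tall vial ends up under the needle. Move the vials only with that lever, never by pushing the rack, and leave the valve lever and the bottle beside it alone.

Things in the scene. Friction and masses are not known exactly. Their poses are not given: they have to be found in the camera images.
- feeder: the vial feeder: low white base 110 x 330 x 24 mm fixed on the bench, yaw within 20 degrees. Origin: centre of its underside, below the row of vials; x across it, away from the robot; y along the row, the way the rack advances; z up. A dark blue-green post with a needle arm (top 144 mm above the bench) holds the needle at x 0, y 40 mm. The lever comes out of the -x side between two cheeks 88 mm high
- lever_pad (a point): centre of the top face of the lever's flat grey thumb pad (40 mm along the lever, 50 mm wide), at x -173, y -10 mm from the feeder's origin, 98 mm out from the lever's hinge. At rest it is 101 mm above the bench and slopes 0.2 rad down to the feeder; fully pressed it is 56 mm above the bench, sloping 0.25 rad the other way. Nothing lies under it. Pressing takes 4 to 8 N, then a hard stop
- feed_lever (a joint): angle of the feeder's lever in rad: 0 = up, at rest, 0.45 = fully down against its stop. A spring brings it back up in about 0.3 s once it is let go
- rack_slide (a joint): travel of the rack along the feeder (+y) in m: 0 at the start (within 1.5 mm), 0.020 per place. Each full press moves it during the press to the next place (0.020, 0.040, 0.060); as the lever rises a pawl slips back over the teeth. A press short of about nine tenths of the swing may not count. The rack cannot go back. At 0.060 the tall vial is under the needle
- vial_rack: the white rack, 40 x 180 x 22 mm, with eight upright 13 mm amber vials with grey caps, 20 mm apart: seven short (tops 40 mm above the rack's underside), one tall (60 mm), the third from the leading (+y) end. Origin: centre of the rack's underside, about 26 mm above the bench; axes as the feeder's
- reagent_bottle: bystander: amber bottle with a blue cap, 68 mm across, 140 mm high, standing on the bench to one side of the feeder's lever; origin: centre of its underside
- valve_lever (a joint): bystander: upright steel toggle lever about 60 mm long with a ball end (top under 110 mm above the bench) on a small aluminium block, on the other side of the feeder's lever from the bottle; angle in rad, 0 as found

How it is judged:
On the way, in this order (a step that is already met when the one before it is completed fails the run):
1. the rack has advanced one place (value of joint rack_slide between 0.014 and 0.026 m), for 0.1 s.
2. the rack has advanced two places (value of joint rack_slide between 0.034 and 0.046 m), for 0.1 s.
3. the rack has advanced three places (value of joint rack_slide between 0.054 and 0.066 m), for 0.1 s.
At the end, for the whole second after the job is handed in: The rack stands three places (60 mm, within 6 mm) on from its start, so that the tall vial is under the needle, and at rest; the feeder's lever is back up (within 0.08 rad) (all of step 3 and value of joint feed_lever below 0.08 rad and linear speed of vial_rack below 0.01 m/s); the robot touches nothing.
It fails at once if the robot pushes the rack or its vials directly (contact force between any of the fingers, the arm and vial_rack above 2 N).
It fails at once if the rack is advanced a fourth place (value of joint rack_slide above 0.07 m).
It fails at once if the valve lever is moved by more than 0.2 rad (value of joint valve_lever above 0.2 rad).
It fails at once if the bottle is shifted by more than 30 mm (distance of reagent_bottle from where it was at the start of the episode above 0.03 m).
It also fails if it takes over 35 s, if anything falls off the work surface, if the arm or the gripper's body presses on something with over 40 N, if the wrist force passes 120 N, or if a joint passes its speed limit or range.

## Robot

A 6-joint arm with a two-finger parallel gripper is mounted at the origin on the work surface. World frame = base frame: x ahead of the robot, y to its left, z up, the work surface at z = 0. Lengths are in m, angles in rad, forces in N, time in s.
With the tool pointing down it reaches from about 0.35 to 0.975 m from the base axis. Payload 4.9 kg.
Tool frame: the origin (TCP) lies between the finger pads; the fingertips stand 14 mm ahead of it and the grasp point (between the pads) lies 5 mm behind it (manip.finger_overhang is the distance from the TCP to the fingertips, in m); z points along the fingers, y is the line along which they close (so a half turn about z gives the same grasp; the last joint's range is limited). The gripper opens to 85 mm and grips with 20 to 120 N. Pads are 22 mm wide; open, the fingers measure 114 mm over their backs; the gripper's body (76 mm by 85 mm) begins 54 mm behind the grasp point. The pads swing forward as they close: fully open they stand 13 mm farther back than shut.
Start: joints at [1.091, 0.053, 1.613, -0, 1.476, -0.119], TCP at [0.221, 0.585, 0.245] pointing down, gripper open.
Joint ranges: [-3.01, 3.01], [-1.01, 2.22], [0.06, 2.58], [-1.02, 4.17], [0.09, 2.62], [-3.14, 3.14]. Speed limits (rad/s): [2.57, 2.57, 3.14, 3.14, 3.14, 3.14].

## Interface

Orientations are given as a unit quaternion [w, x, y, z].
In Python, from plant import manip, grab_frame gives the robot as it stands.
- The arm moves only by the tool servo_tool, never from a script. Its argument "deltas" is a list that holds one entry, the list of rows, each a list of 5 numbers: the opening in per cent of the stroke, from 0 (shut) to 100 (fully open), then the shift along the world's x, y, z in m, then the turn about the world's z in degrees. A call has exactly 8 rows; each row shifts and turns the commanded pose from where the row before left it; what a row does not reach is not made up. A row lasts 1/10 s, in which the tool goes at most 50 mm and 8.59 degrees, less where a joint would pass 70% of its speed; a pose out of reach is approached as far as the arm can. A call is refused whole if a number of a shift passes 0.05 or a number of a turn 8.59, either way. A call with a gripper value outside its range is refused whole. The fingers move at their own pace and stop on an object; the grip force is fixed at half the most. Time passes only in rows, so rows that do not move let the fingers close, or fill a call up. It gives the time, the measured TCP pose, the force, the opening and the grip force at its end, in the units of the state.
- manip.state(): the state, without advancing time (a new reading comes with each control period).
- grab_frame(name): name is "scene" or "top" or "wrist"; returns a dict with "pixels" (480x640x3 uint8, red, green, blue), "z_map" (480x640 float32, m along the optical axis (not along the pixel's ray), 0 where there is no reading), "fx", "fy", "cx", "cy" (pixels), "rvec" (rotation vector, rad) and "tvec" (3), from world to camera coordinates, as OpenCV has them; the wrist camera has in their place "T_tool_cam" (4x4, takes a point from camera to tool coordinates, whose origin is the TCP and whose axes are the flange's). Camera axes: x right, y down, z forward; pixel columns grow to the right and rows downward; lengths in m; the calibration is good to about 2 mm. A picture is of the moment at which its call begins: read the wrist's pose just before it.
- manip.job_done(): hands the job in; it is judged then, once.
The state is a dict: "time": time; "joint_pos": joint angles; "joint_vel": joint speeds; "joint_efforts": joint torques, N m; "tool_pos": TCP position; "tool_rot": TCP orientation; "contact_force": force on the tool from outside, world axes, zero at the start; "ft_torque": the same for the moment, N m; "gripper_width": opening from 0.0 (shut) to 1.0 (fully open); "grasp_force": force on a finger pad.
Only numpy, scipy, OpenCV 4.12 (cv2) and the standard library are available. Lean on these libraries where they do the work, as an engineer would, in place of code of your own. Each camera call takes 0.05 s, during which the arm holds its last target. There are 200 camera calls.

## Working session

There is one attempt and no reset: what is moved stays moved. The work goes in short steps, Python scripts to look and compute and a tool call to move; the robot and the scene stay as the last step left them, time stands still between calls to the robot, and variables do not carry over. Pictures are saved under pics/ and viewed, at most 10 in all, crops included, and the job is handed in when it is done.

Besides the shell and the picture viewer there is one more tool, called after ">>>" in YAML: its name, and indented under it one key for each argument. servo_tool: Moves the arm, as the interface text tells. Its arguments: {"type":"object","properties":{"deltas":{"type":"array"}},"required":["deltas"]}

```bash
mkdir -p pics
cat > h.py <<'E'
import numpy as np, cv2
from plant import manip, grab_frame
def pts(f):
    z=f["z_map"]; v,u=np.mgrid[0:480,0:640]
    c=np.stack([(u-f["cx"])/f["fx"]*z,(v-f["cy"])/f["fy"]*z,z],-1)
    R=cv2.Rodrigues(np.array(f["rvec"],float))[0]
    return (c-np.array(f["tvec"]).ravel())@R
E
python3 - <<'E'
from h import *
for n in("top","scene"):
    f=grab_frame(n); np.savez(n+".npz",**f); cv2.imwrite(f"pics/{n}.png",f["pixels"][...,::-1])
s=manip.state(); print(s["time"],s["tool_pos"],s["tool_rot"],manip.finger_overhang)
E
```

```text
0.1 [0.220376   0.58427283 0.24418561] [-2.80976634e-04  1.79424259e-01  9.83771339e-01 -9.00005863e-04] 0.014
```

View pics/top.png

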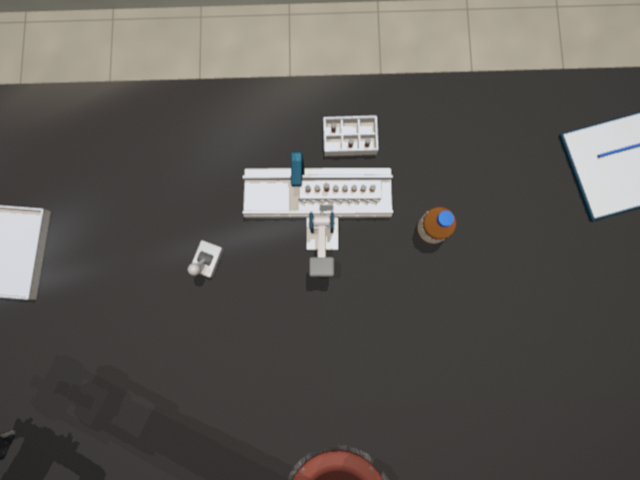

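View pics/scene.png

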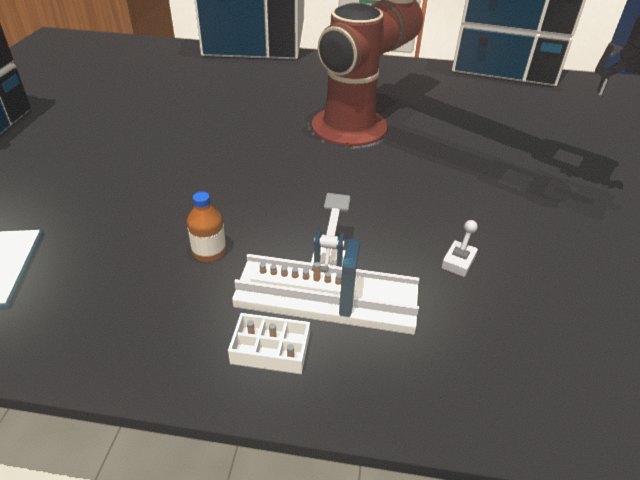

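Top view: the pad is at about (321,267), the feeder base spans (243–392, 168–217), the bottle is at (437,225) and the valve at (203,260). The scene view agrees: pad (337,202), valve ball (470,227), bottle (207,235).

Run:
```python
from h import *
f=dict(np.load("top.npz")); P=pts(f); px=f["pixels"].astype(int)
def roi(c0,c1,r0,r1,zl,zh):
    m=np.zeros((480,640),bool); m[r0:r1,c0:c1]=1
    return m&(P[...,2]>zl)&(P[...,2]<zh)&(f["z_map"]>0)
m=roi(305,338,256,280,.08,.12); q=P[m]
print("pad",len(q),q.mean(0),cv2.minAreaRect(q[:,:2].astype(np.float32)),q.min(0),q.max(0))
m=roi(235,400,160,225,.015,.04); q=P[m]
r=cv2.minAreaRect(q[:,:2].astype(np.float32)); print("base",r)
for n,a in (("bottle",(410,465,200,250,.05,.2)),("valve",(180,225,235,285,.03,.2)),("post",(285,306,148,190,.1,.2))):
    q=P[roi(*a)]; print(n,len(q),q.mean(0),q.min(0),q.max(0))
g=dict(np.load("scene.npz")); G=pts(g); m=np.zeros((480,640),bool); m[190:212,322:353]=1
q=G[m&(G[...,2]>.085)&(G[...,2]<.12)]; print("pad scene",len(q),q.mean(0),cv2.minAreaRect(q[:,:2].astype(np.float32)))
```

```text
pad 477 [0.48647569 0.0216816  0.10145149] ((0.4875118136405945, 0.021839531138539314), (0.049097321927547455, 0.039546363055706024), 89.06634521484375) [ 0.46744584 -0.00295514  0.09293163] [0.50730927 0.04645955 0.10840006]
base ((0.6508684158325195, 0.02813403308391571), (0.33095237612724304, 0.12764950096607208), 88.28364562988281)
bottle 942 [ 0.56718448 -0.21798966  0.10481723] [ 0.53876347 -0.25790654  0.05040719] [ 0.60480038 -0.19178212  0.14541054]
valve 282 [0.50267833 0.28030638 0.0581767 ] [0.47707687 0.24512692 0.03015557] [0.54514199 0.29901607 0.09203528]
post 404 [0.67982509 0.06676723 0.14328417] [0.6456029  0.05573016 0.10040327] [0.71647012 0.07817788 0.14905457]
pad scene 438 [0.49192918 0.02343382 0.09905582] ((0.49155193567276, 0.023367028683423996), (0.04668135568499565, 0.05014120787382126), 1.316866397857666)
```

The pad is at (0.487, 0.022, 0.1015), which matches the given height, and it's consistent with the feeder base (yaw about -1°). I'll move over it with the gripper shut.

>>> servo_tool:
  deltas:
    - [[0,0.019,-0.04,0,3],[0,0.019,-0.04,0,3],[0,0.019,-0.04,0,3],[0,0.019,-0.04,0,3],[0,0.019,-0.04,0,3],[0,0.019,-0.04,0,3],[0,0.019,-0.04,0,3],[0,0.019,-0.04,0,0]]

```text
time: 0.9
tool_pos: [0.3728, 0.263, 0.2449]
tool_rot: [-0.0, -0.004, 1.0, -0.0]
contact_force: [1.4, -0.1, -1.1]
gripper_width: 0.002
grasp_force: 0.0
```

>>> servo_tool:
  deltas:
    - [[0,0.019,-0.04,0,0],[0,0.019,-0.04,0,0],[0,0.019,-0.04,0,0],[0,0.019,-0.04,0,0],[0,0.019,-0.04,0,0],[0,0.019,-0.04,-0.04,0],[0,0,0,-0.04,0],[0,0,0,0,0]]

```text
time: 1.7
tool_pos: [0.4795, 0.0306, 0.1652]
tool_rot: [-0.006, -0.002, 1.0, 0.001]
contact_force: [-0.3, 0.0, -1.4]
gripper_width: -0.001
grasp_force: 0.0
```

>>> servo_tool:
  deltas:
    - [[0,0.005,-0.008,0,0],[0,0,0,-0.02,0],[0,0,0,-0.018,0],[0,0,0,0,0],[0,0,0,0,0],[0,0,0,0,0],[0,0,0,0,0],[0,0,0,0,0]]

```text
time: 2.5
tool_pos: [0.4892, 0.0232, 0.1349]
tool_rot: [0.001, -0.003, 1.0, -0.0]
contact_force: [-0.3, 0.3, -0.7]
gripper_width: 0.002
grasp_force: 0.0
```

Run:
```python
from h import *
f=grab_frame("scene"); cv2.imwrite("pics/s2.png",cv2.resize(f["pixels"][120:340,200:500,::-1],None,fx=2.5,fy=2.5))
```

```text
(no output)
```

View pics/s2.png

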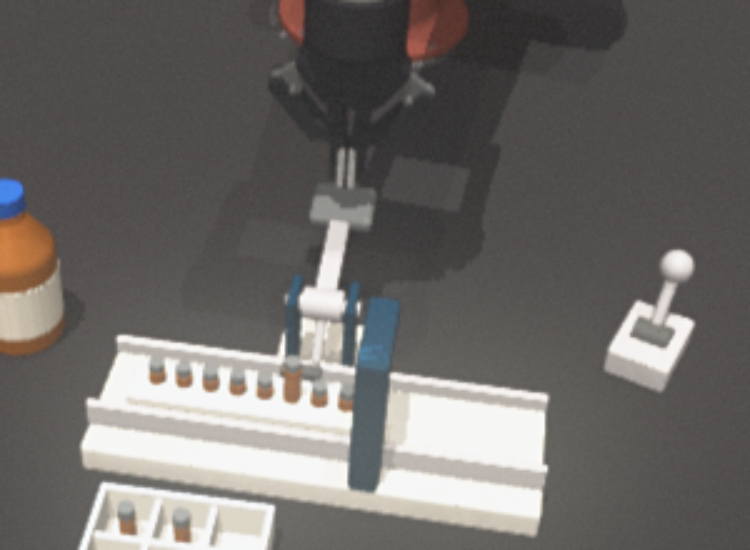

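The shut fingertips (crop 345,185) are centred just above the pad (343,207). I'll press in stages.

>>> servo_tool:
  deltas:
    - [[0,0,0,-0.012,0],[0,0,0,-0.012,0],[0,0,0,-0.012,0],[0,0,0,-0.012,0],[0,0,0,-0.006,0],[0,0,0,0,0],[0,0,0,0,0],[0,0,0,0,0]]

```text
time: 3.35
tool_pos: [0.4879, 0.0232, 0.0794]
tool_rot: [-0.001, -0.003, 1.0, 0.0]
contact_force: [-2.6, -0.1, 2.3]
gripper_width: -0.001
grasp_force: 1.7
```

>>> servo_tool:
  deltas:
    - [[0,0,0,-0.003,0],[0,0,0,-0.002,0],[0,0,0,-0.002,0],[0,0,0,0,0],[0,0,0,0,0],[0,0,0,0,0],[0,0,0,0,0],[0,0,0,0,0]]

```text
time: 4.15
tool_pos: [0.4889, 0.0232, 0.0731]
tool_rot: [0.0, -0.003, 1.0, -0.0]
contact_force: [-0.6, -0.2, 5.0]
gripper_width: -0.001
grasp_force: 2.3
```

>>> servo_tool:
  deltas:
    - [[0,0,0,-0.002,0],[0,0,0,0,0],[0,0,0,0,0],[0,0,0,-0.001,0],[0,0,0,0,0],[0,0,0,0,0],[0,0,0,0,0],[0,0,0,0,0]]

```text
time: 4.95
tool_pos: [0.4892, 0.0232, 0.072]
tool_rot: [0.0, -0.003, 1.0, -0.0]
contact_force: [-6.8, -0.1, 16.6]
gripper_width: -0.004
grasp_force: 8.9
```

Force rises to 17 N at z 0.072, so the lever is at its hard stop. I'll release it and check the rack.

>>> servo_tool:
  deltas:
    - [[0,0,0,0.014,0],[0,0,0,0.025,0],[0,0,0,0.025,0],[0,0,0,0,0],[0,0,0,0,0],[0,0,0,0,0],[0,0,0,0,0],[0,0,0,0,0]]

```text
time: 5.75
tool_pos: [0.4878, 0.0233, 0.1325]
tool_rot: [-0.001, -0.003, 1.0, 0.0]
contact_force: [1.0, -0.4, -0.2]
gripper_width: 0.0
grasp_force: 0.0
```

Run:
```python
from h import *
f=grab_frame("scene"); cv2.imwrite("pics/s3.png",cv2.resize(f["pixels"][120:340,200:500,::-1],None,fx=2.5,fy=2.5))
```

```text
(no output)
```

View pics/s3.png

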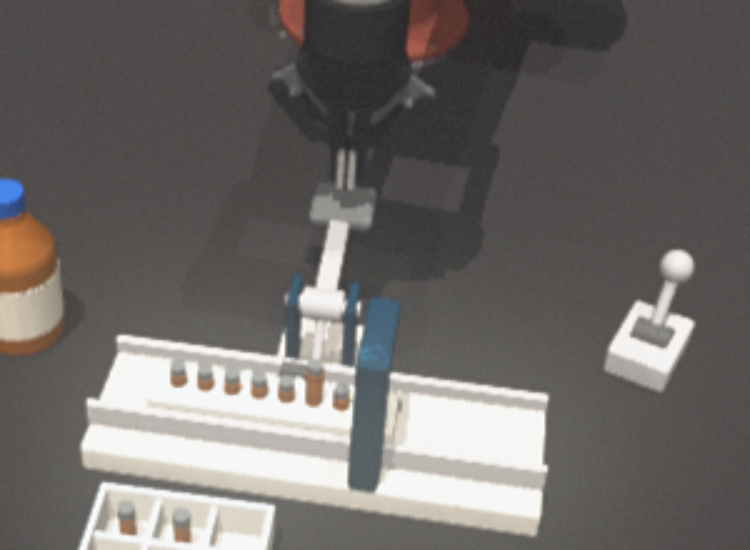

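The rack has moved about one place (tall vial 292→314), but that looks slightly under the 27 px pitch. I'll measure it.

```bash
cat > rk.py <<'E'
from h import *
def vials(f):
    px=f["pixels"][...,:].astype(int); r,g,b=px[...,0],px[...,1],px[...,2]
    m=((r-b>35)&(r>70)).astype(np.uint8); m[:250]=0; m[315:]=0; m[:,:240]=0; m[:,345:]=0
    n,_,st,c=cv2.connectedComponentsWithStats(m)
    R=cv2.Rodrigues(np.array(f["rvec"],float))[0]; t=np.array(f["tvec"]).ravel(); C=-R.T@t
    o=[]
    for i in range(1,n):
        if st[i,4]<6: continue
        u,v=c[i]; d=R.T@np.array([(u-f["cx"])/f["fx"],(v-f["cy"])/f["fy"],1]); p=C+d*(.055-C[2])/d[2]
        o.append((round(p[1]*1000,1),int(st[i,4])))
    return sorted(o)
E
python3 - <<'E'
from rk import *
print(vials(dict(np.load("scene.npz")))); print(vials(grab_frame("scene")))
E
```

```text
[(np.float64(-89.3), 30), (np.float64(-69.8), 30), (np.float64(-49.8), 32), (np.float64(-29.4), 29), (np.float64(-10.1), 32), (np.float64(8.7), 87), (np.float64(29.3), 31), (np.float64(48.3), 32)]
[(np.float64(-73.7), 29), (np.float64(-53.3), 29), (np.float64(-33.2), 28), (np.float64(-14.8), 32), (np.float64(5.8), 30), (np.float64(24.2), 91), (np.float64(46.1), 32)]
```

The shift is about 16 mm, so the press may have been a little short. I'll press again, deeper, and look while it is held down.

>>> servo_tool:
  deltas:
    - [[0,0,0,-0.012,0],[0,0,0,-0.012,0],[0,0,0,-0.012,0],[0,0,0,-0.012,0],[0,0,0,-0.012,0],[0,0,0,-0.004,0],[0,0,0,0,0],[0,0,0,0,0]]

```text
time: 6.65
tool_pos: [0.4892, 0.0232, 0.0719]
tool_rot: [-0.0, -0.003, 1.0, -0.0]
contact_force: [-8.8, -0.1, 18.1]
gripper_width: -0.001
grasp_force: 10.1
```

Run:
```python
from rk import *
f=grab_frame("scene"); print(vials(f)); np.savez("p.npz",**f)
cv2.imwrite("pics/s4.png",cv2.resize(f["pixels"][180:320,270:400,::-1],None,fx=4,fy=4))
```

```text
[(np.float64(-49.4), 30), (np.float64(-29.4), 29), (np.float64(-10.0), 33), (np.float64(9.7), 31), (np.float64(29.3), 31), (np.float64(47.9), 72)]
```

View pics/s4.png

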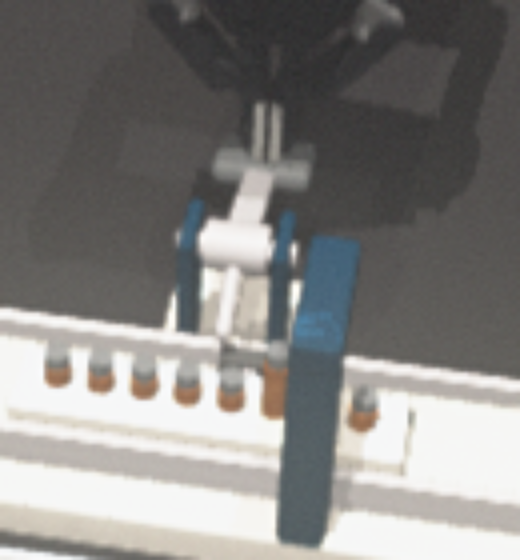

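Held down, the rack is at exactly 40 mm (-89.3→-49.4). Next I'll release and check that it stays.

>>> servo_tool:
  deltas:
    - [[0,0,0,0.014,0],[0,0,0,0.025,0],[0,0,0,0.025,0],[0,0,0,0,0],[0,0,0,0,0],[0,0,0,0,0],[0,0,0,0,0],[0,0,0,0,0]]

```text
time: 7.5
tool_pos: [0.4878, 0.0233, 0.1325]
tool_rot: [-0.001, -0.003, 1.0, 0.0]
contact_force: [-0.5, 1.1, -0.5]
gripper_width: -0.0
grasp_force: 0.0
```

Run:
```python
from rk import *
print(vials(grab_frame("scene")))
```

```text
[(np.float64(-53.3), 29), (np.float64(-33.4), 27), (np.float64(-14.7), 33), (np.float64(5.8), 30), (np.float64(25.4), 31), (np.float64(44.8), 94)]
```

After release it settles at ~36 mm, a repeatable 4 mm of pawl backlash that stays within tolerance. Third press, done the same way.

>>> servo_tool:
  deltas:
    - [[0,0,0,-0.012,0],[0,0,0,-0.012,0],[0,0,0,-0.012,0],[0,0,0,-0.012,0],[0,0,0,-0.012,0],[0,0,0,-0.004,0],[0,0,0,0,0],[0,0,0,0,0]]

```text
time: 8.35
tool_pos: [0.4893, 0.0232, 0.0719]
tool_rot: [-0.0, -0.003, 1.0, -0.0]
contact_force: [-8.3, 0.5, 17.8]
gripper_width: -0.002
grasp_force: 10.2
```

>>> servo_tool:
  deltas:
    - [[0,0,0,0.014,0],[0,0,0,0.025,0],[0,0,0,0.025,0],[0,0,0,0.03,0],[0,0,0,0.03,0],[0,0,0,0,0],[0,0,0,0,0],[0,0,0,0,0]]

```text
time: 9.15
tool_pos: [0.4875, 0.0233, 0.1917]
tool_rot: [-0.002, -0.003, 1.0, 0.0]
contact_force: [-0.2, 0.4, -0.4]
gripper_width: 0.002
grasp_force: 0.0
```

Run:
```python
from rk import *
f=grab_frame("scene"); print(vials(f))
cv2.imwrite("pics/s5.png",cv2.resize(f["pixels"][120:340,200:500,::-1],None,fx=2.5,fy=2.5))
```

```text
[(np.float64(-34.1), 32), (np.float64(-14.6), 33), (np.float64(5.8), 30), (np.float64(25.6), 32), (np.float64(45.3), 31)]
```

View pics/s5.png

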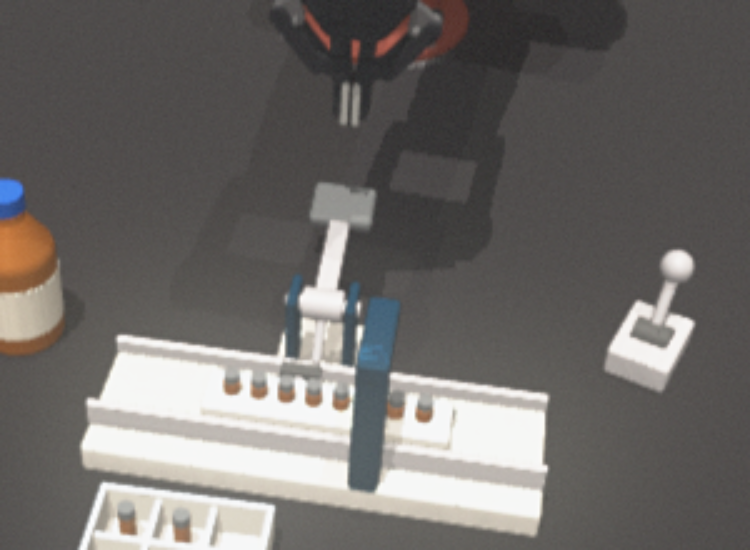

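The lever is up and nothing else has moved. The rack is about 56 mm on (scaled by the vial pitch), inside the 54–66 band, and the tall vial is behind the post at the needle. Handing in.

```bash
python3 -c "
from plant import manip
print(manip.job_done())"
```

```text
the job is handed in; nothing more can be done
None
```

I pressed the lever fully down three times and handed the job in at about 9 s. The rack settled about 56 mm on from its start (allowed 54–66 mm) with the lever back up, and the robot clear, but the hand-in returned no verdict and the needle post hid the tall vial in the last picture.

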